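# Snap the stopper basket onto the drip rail

### The job

Pick up the small steel stopper basket by the grey grip tab above its hook and press the hook straight down over the rail bar until its sprung gate has flicked shut underneath the bar. With the gate shut, tug it upward firmly enough to prove that the gate holds (5 to 15 N on top of its own weight), then let it down so that it hangs upright from the bar, and let go. Never load the bar with more than 25 N, and leave the jar, the round box, the bottle and the beaker where they stand.

Things in the scene. Friction and masses are not known exactly. Their poses are not given: they have to be found in the camera images.
- hanger: loose steel hanger, 0.16 to 0.25 kg, 178 mm tall, upright on the worktop: a 56 x 56 x 40 mm open basket, a stem on its -x side, above it a hook with its mouth facing down (a strip 16 mm wide in y) and a grip tab on top. Origin: centre of the basket's underside; z up, x from the stem to the hook's nose, y along the bar when hung. Inside, the stem face is at x=-11, the nose face at x=+9 mm
- nose (a point): lower tip of the hook's nose (5 mm thick), 97 mm above the hanger's underside, 11.5 mm to +x of its middle. To get in, the bar passes sideways under this tip and over the basket's rim (40 mm up): bring the hanger to the bar nose first, at such a height, centre it on the bar, then lower it
- tab (a point): point on the hanger's grip tab, 158 mm above its underside, straight above its origin: the place to grasp, from above, fingers closing along the hanger's x. The grey tab is 10 mm thick (x), 30 mm wide (y), and reaches from 138 to 178 mm
- eye (a point): point of the hanger, 127 mm above its underside, on its middle line: where the bar's centre line lies when the hook hangs from the bar, the bar against the hook's arched roof
- gate: the hook's gate, a 4 mm wire loop 18.5 mm long, hinged to the stem; origin on the hinge, 100 mm above the hanger's underside, 9.5 mm to -x of its middle; x axis to its free end, level when shut. It swings only upward into the hook; pushing it open takes 3 to 8 N. It flicks shut under the bar when the bar's centre line is 22 to 24 mm above the hinge, about 4 mm before the bar meets the roof
- gate_angle (a joint): opening of the gate in rad: 0 shut, 1.6 folded up against the stem; sprung toward shut
- stand: rail stand fixed on the worktop: two posts 220 mm apart on round feet carry a level 8 mm round steel bar. Origin: on the worktop straight below the bar's middle; y along the bar, x across it (away from the robot). The bar's centre line is clamped anywhere from 146 to 174 mm above the worktop, NOT given, other each time: find it by touch. Post tops reach 14 mm above it
- salt_jar: bystander: white jar with a blue lid, 64 mm across, 75 mm tall; origin at the centre of its underside
- filter_box: bystander: low round box, 73 mm across, 23 mm tall; origin at the centre of its underside
- reagent_bottle_4: bystander: small white bottle with a black cap, 48 mm across, 85 mm tall; origin at the centre of its underside
- beaker: bystander: clear glass beaker, 68 mm across, 75 mm tall; origin at the centre of its underside
There are look-alikes about, which are no part of the job. Several things look just like the hanger: the one meant starts nearest to the robot's base.

How it is judged:
On the way, in this order (a step that is already met when the one before it is completed fails the run):
1. the bar pushes the gate open (more than 0.6 rad) (value of joint gate_angle above 0.6 rad and contact force between gate and stand above 0.3 N).
2. the gate has shut again with the bar inside the hook (value of joint gate_angle below 0.15 rad and x of eye in the frame of stand between -0.009 and 0.009 m and y of eye in the frame of stand between -0.08 and 0.08 m and z of eye in the frame of stand between 0.14 and 0.178 m), for 0.1 s.
3. tugged up: the shut gate pulls up against the bar with more than 3 N (value of joint gate_angle below 0.15 rad and contact force between gate and stand above 3 N), for 0.1 s.
At the end, for the whole second after the job is handed in: the gate is shut (below 0.15 rad) with the bar inside the hook, the hanger hangs by the hook's roof from the bar, within 80 mm of the bar's middle, upright within 0.25 rad, at rest, released (all of step 2 and contact force between hanger and stand above 0.5 N and angle between hanger's own z axis and vertical below 0.25 rad and linear speed of hanger below 0.03 m/s); the robot touches nothing.
It fails at once if the bar is loaded with more than 25 N by the hanger (contact force between hanger and stand above 25 N).
It fails at once if the gate is pulled against the bar with more than 18 N (contact force between gate and stand above 18 N).
It fails at once if the jar, round box, bottle or beaker is moved by more than 20 mm (distance of any of salt_jar, filter_box, reagent_bottle_4, beaker from where it was at the start of the episode above 0.02 m).
It also fails if it takes over 67 s, if anything falls off the work surface, if the arm or the gripper's body presses on something with over 40 N, if the wrist force passes 120 N, or if a joint passes its speed limit or range.

### The arm

A 7-joint arm with a two-finger parallel gripper is mounted at the origin on a cart in front of the work surface, level with it; the furniture and walls round the work are solid. World frame = base frame: x ahead of the robot, y to its left, z up, the work surface at z = 0. Lengths are in m, angles in rad, forces in N, time in s.
With the tool pointing down it reaches from about 0.35 to 0.775 m from the base axis. Payload 3.1 kg.
Tool frame: the origin (TCP) lies on the mounting face of the last link; the fingertips stand 173 mm ahead of it and the grasp point (between the pads) lies 155 mm ahead of it (manip.tips_ahead is the distance from the TCP to the fingertips, in m); z points along the fingers, y is the direction in which the jaws open and shut (so a half turn about z gives the same grasp; the last joint's range is limited). The gripper opens to 85 mm and grips with 20 to 120 N. Pads are 22 mm wide; open, the fingers measure 114 mm over their backs; the gripper's body (76 mm by 85 mm) begins 54 mm behind the grasp point. The pads swing forward as they close: fully open they stand 13 mm farther back than shut.
Start: joints at [1.291, 0.311, 0.014, 1.512, -0.004, 1.319, -0.027], TCP at [0.13, -0.535, 0.405] pointing down, gripper open.
Joint ranges: [-2.7, 2.7], [-0.3, 1.91], [-1.27, 1.3], [0.12, 2.57], [-1.44, 4.58], [0.2, 2.03], [-3.05, 3.05]. Speed limits (rad/s): [2.79, 2.79, 3.14, 3.14, 3.14, 3.14, 3.14].

### API

Orientations are given as a unit quaternion [w, x, y, z].
In Python, from plant import manip gives the robot as it stands.
- The arm moves only by the shell command python3 -m pendant 'ROWS' [OPENING]. ROWS is a JSON object of lists of equal length, an entry for each row: "travel": the shift along the tool's x, y, z scaled (see below), a list of three; "delta_rot": the turn, a rotation vector about the tool's x, y, z scaled (see below), a list of three. In form: {"travel": [[tx, ty, tz], ...], "delta_rot": [[rx, ry, rz], ...]}. A call has exactly 10 rows; each row is the pose to reach, as a shift and turn from the pose commanded when the call began, along the tool's axes at that moment, turning the shorter way round; what a row does not reach only later rows make up. The controller multiplies each number of a shift by 0.3 m and each number of a turn by pi rad. A row lasts 1/12 s, in which the tool goes at most 41.7 mm and 7.16 degrees, less where a joint would pass 70% of its speed; a pose out of reach is approached as far as the arm can. A call with a number of a shift or a turn outside -1 to 1 is refused whole. A call with a gripper value outside its range is refused whole. OPENING is the closure, from -1 (fully open) to 1 (shut), so that 0 is half open, set as the call begins (- or left out, the last holds). The fingers move at their own pace and stop on an object; the grip force is fixed at half the most. Time passes only in rows, so rows that repeat a pose let the fingers close, or fill a call up. It gives the time, the measured TCP pose, the force and the opening at its end, in the units of the state.
- manip.get_obs(): the state, without advancing time (a new reading comes with each control period).
- manip.capture(name): name is "scene" or "side" or "wrist"; returns a dict with "pixels" (420x560x3 uint8, red, green, blue), "z_map" (420x560 float32, m along the optical axis (not along the pixel's ray), 0 where there is no reading), "camera_matrix" (3x3 intrinsics, pixels), "dist_coeffs" ([k1, k2, p1, p2, k3] as OpenCV has them; the pictures are not rectified), "xyz" and "orientation" of the camera in the world; the wrist camera has in their place "T_tool_cam" (4x4, takes a point from camera to tool coordinates, whose origin is the TCP and whose axes are the flange's). Camera axes: x right, y down, z forward; pixel columns grow to the right and rows downward; lengths in m; the calibration is good to about 2 mm. A picture is of the moment at which its call begins: read the wrist's pose just before it.
- manip.finish_job(): hands the job in, once; it reports no verdict.
Trained networks look in the newest picture that a camera, given by its name, has taken for a name from the list of things; names that differ only in an ending like _2 or _b are one class to them, and where a whole thing is asked for, a point or a joint stands for the part that bears it (a point fixed in the world has none). Each returns a list of dicts, best first, with "confidence" (0 to 1); they miss things now and then, are a little off and sometimes report something else, mostly with a low value. They report only what shows in the picture. A call takes as long as a camera call. They do not tell look-alikes from the thing itself.
- manip.cut_out(camera, target): "mask" (420x560 bool, what is visible of it) and "location" ([column, row] in pixels, amid what is visible of it).
- manip.mark_of(camera, target): "location" ([column, row] in pixels: a listed point, or the origin of a listed thing).
The state is a dict: "time_s": time; "joints": joint angles; "joint_velocities": joint speeds; "tau": joint torques, N m; "tcp_pos": TCP position; "eef_rot": TCP orientation; "ft_force": force on the tool from outside, world axes, zero at the start; "moment": the same for the moment, N m; "width": opening from 0.0 (shut) to 1.0 (fully open).
Only numpy, scipy, OpenCV 4.12 (cv2) and the standard library are available. Lean on these libraries where they do the work, as an engineer would, in place of code of your own. Each camera call takes 0.05 s, during which the arm holds its last target.

## Working session

There is one attempt and no reset: what is moved stays moved. The work goes in short steps, Python scripts to look and compute and a shell command to move; the robot and the scene stay as the last step left them, time stands still between calls to the robot, and variables do not carry over. Pictures are saved under pics/ and viewed, and the job is handed in when it is done.

```bash
ls; mkdir -p pics; cat > h.py <<'E'
import numpy as np, cv2
from plant import manip
from scipy.spatial.transform import Rotation as R
def rot(q): return R.from_quat([q[1],q[2],q[3],q[0]]).as_matrix()
def cap(n):
    o=manip.get_obs(); c=manip.capture(n)
    if n=="wrist":
        T=np.eye(4);T[:3,:3]=rot(o["eef_rot"]);T[:3,3]=o["tcp_pos"];T=T@np.array(c["T_tool_cam"])
    else:
        T=np.eye(4);T[:3,:3]=rot(c["orientation"]);T[:3,3]=c["xyz"]
    c["T"]=T;c["K"]=np.array(c["camera_matrix"]);c["D"]=np.array(c["dist_coeffs"]);return c
def save(c,f): cv2.imwrite("pics/"+f,c["pixels"][:,:,::-1])
def ray(c,uv):
    p=cv2.undistortPoints(np.array(uv,float).reshape(-1,1,2),c["K"],c["D"]).reshape(-1,2)
    d=np.c_[p,np.ones(len(p))]@c["T"][:3,:3].T
    return c["T"][:3,3],d
def at_z(c,uv,z):
    o,d=ray(c,uv); return o+d*((z-o[2])/d[:,2])[:,None]
def cloud(c,m=None):
    z=c["z_map"]; m=(z>0) if m is None else (m&(z>0))
    v,u=np.nonzero(m); p=cv2.undistortPoints(np.c_[u,v].astype(float).reshape(-1,1,2),c["K"],c["D"]).reshape(-1,2)
    P=np.c_[p,np.ones(len(p))]*z[m][:,None]
    return P@c["T"][:3,:3].T+c["T"][:3,3],np.c_[u,v]
def proj(c,P):
    Ti=np.linalg.inv(c["T"]); r=cv2.Rodrigues(Ti[:3,:3])[0]
    return cv2.projectPoints(np.array(P,float).reshape(-1,1,3),r,Ti[:3,3],c["K"],c["D"])[0].reshape(-1,2)
E
python3 - <<'E'
from h import *
np.set_printoptions(precision=3,suppress=True)
o=manip.get_obs();print(o)
for n in("scene","side","wrist"):
    c=cap(n);save(c,n+"0.png");print(n,c["T"][:3,3],c["T"][:3,2])
    for t in("hanger","stand","salt_jar","filter_box","reagent_bottle_4","beaker"):
        for r in manip.cut_out(n,t):
            P,_=cloud(c,r["mask"]); print(t,round(r["confidence"],2),np.array(r["location"]),r["mask"].sum(),np.median(P,0) if len(P) else None)
    for t in("tab","nose","gate","eye"):
        for r in manip.mark_of(n,t): print(t,round(r["confidence"],2),np.array(r["location"]))
E
```

```text
pics
{'time_s': 0.0, 'joints': array([ 1.291,  0.312,  0.014,  1.513, -0.004,  1.319, -0.027]), 'joint_velocities': array([ 0.   , -0.   ,  0.001,  0.001, -0.001,  0.001,  0.001]), 'tau': array([  0.   , -37.991,   0.146, -23.059,   0.012,   0.014,  -0.   ]), 'tcp_pos': array([ 0.13 , -0.534,  0.404]), 'eef_rot': array([-0.001,  0.993,  0.119, -0.   ]), 'ft_force': array([0.324, 0.114, 0.081]), 'moment': array([ 0.015,  0.001, -0.041]), 'width': 0.9973535967657396}
scene [-0.202  0.184  0.81 ] [ 0.76  -0.088 -0.644]
hanger 0.62 [344.8 180.6] 581 [ 0.833 -0.136  0.037]
hanger 0.58 [348.8 237.5] 729 [ 0.584 -0.09   0.031]
hanger 0.55 [398.1 266.1] 978 [ 0.449 -0.174  0.039]
hanger 0.45 [258.6 203.3] 410 [0.745 0.154 0.045]
stand 0.74 [256.8 204.1] 1210 [0.605 0.14  0.086]
salt_jar 0.72 [199.8 284.8] 853 [0.436 0.306 0.062]
filter_box 0.78 [275.2 293.5] 659 [0.421 0.128 0.021]
reagent_bottle_4 0.62 [356.5 202.3] 261 [ 0.714 -0.14   0.061]
beaker 0.69 [256.3 203. ] 376 [0.746 0.153 0.045]
tab 0.96 [353.8 201.2]
tab 0.65 [351.1 151.1]
tab 0.64 [402.2 236.2]
nose 0.9 [346.4 171.1]
nose 0.8
[... 230 characters left out ...]
.  271.8] 1573 [ 0.461 -0.178  0.033]
hanger 0.71 [217.4 277.8] 1522 [ 0.591 -0.095  0.032]
stand 0.87 [272.3 198.2] 1713 [0.614 0.085 0.07 ]
stand 0.44 [142.3 270. ] 1479 [ 0.461 -0.178  0.033]
salt_jar 0.98 [277.6 159.4] 714 [0.467 0.291 0.056]
filter_box 0.92 [229.7 199.2] 583 [0.436 0.118 0.022]
reagent_bottle_4 0.56 [258.5 323.3] 895 [ 0.735 -0.152  0.063]
beaker 0.76 [352.9 232.9] 593 [0.758 0.167 0.058]
tab 0.93 [131.7 236.2]
tab 0.62 [214.6 236.5]
nose 0.85 [143.7 259. ]
nose 0.65 [213.8 261.7]
nose 0.62 [303.1 334.7]
nose 0.46 [345.  252.4]
gate 0.44 [313.5 344.2]
eye 0.94 [310.3 328.5]
eye 0.89 [141.1 247.4]
eye 0.67 [214.6 250.3]
wrist [ 0.2   -0.518  0.374] [-0.278 -0.067 -0.958]
```

```bash
python3 - <<'E'
import cv2
for n,(a,b,c,d) in {"scene":(180,120,460,330),"side":(90,120,390,400)}.items():
    i=cv2.imread(f"pics/{n}0.png")[b:d,a:c]; cv2.imwrite(f"pics/{n}0c.png",cv2.resize(i,None,fx=2.1,fy=2.1,interpolation=cv2.INTER_CUBIC))
E
```

```text
(no output)
```

View pics/scene0.png

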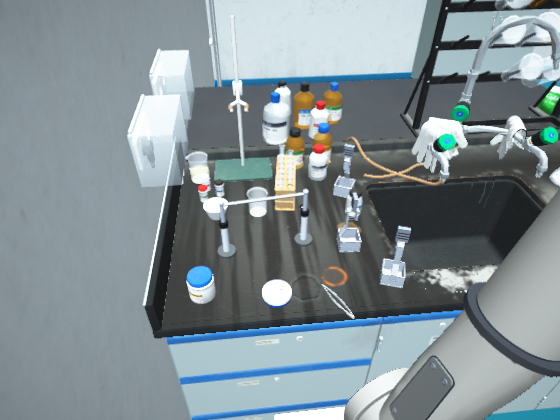

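View pics/side0.png

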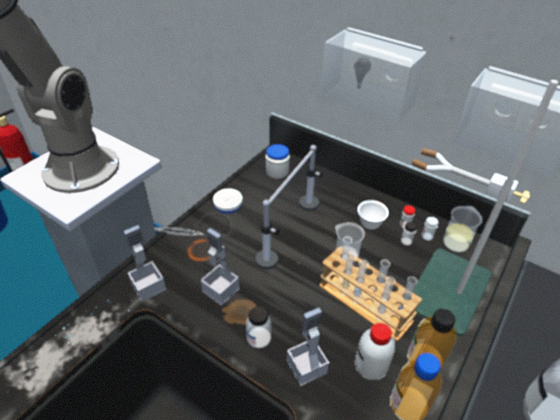

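```bash
ls pics
```

```text
scene0.png
scene0c.png
side0.png
side0c.png
wrist0.png
```

View pics/side0c.png

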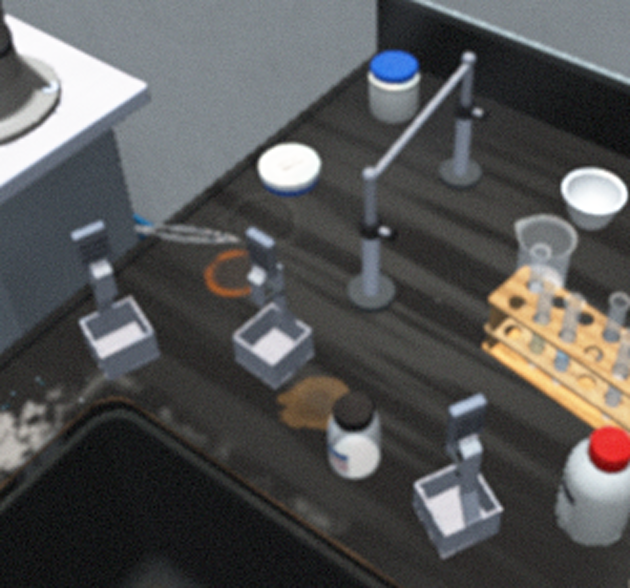

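View pics/scene0c.png

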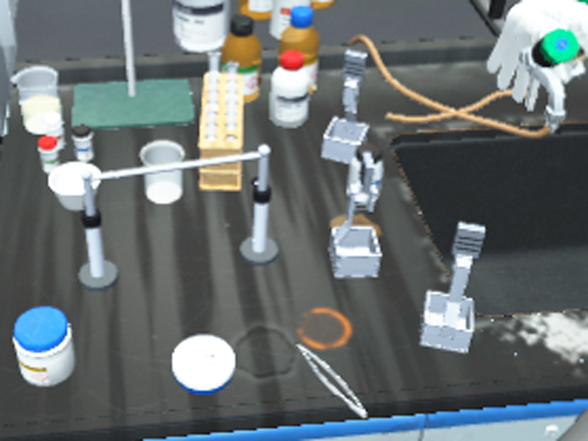

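The scene camera shows three hangers, with tabs at about (402,236), (354,201) and (351,151), on the worktop at roughly (0.45,-0.175), (0.585,-0.09) and (0.835,-0.14). The one nearest the base is at scene (398,266), side (142,272). The rail posts are at scene (226,245) and (303,238).

```bash
python3 - <<'E'
from h import *
np.set_printoptions(precision=3,suppress=True)
for n in("scene","side"):
    c=cap(n)
    P,uv=cloud(c)
    a=P[(abs(P[:,0]-.45)<.08)&(abs(P[:,1]+.175)<.08)&(P[:,2]>.008)&(P[:,2]<.2)]
    print(n,len(a))
    for lo,hi in((.008,.046),(.046,.09),(.09,.13),(.135,.185)):
        b=a[(a[:,2]>lo)&(a[:,2]<hi)]
        if len(b)>4: print(lo,len(b),b.mean(0),b.min(0),b.max(0))
    b=a[a[:,2]<.05][:,:2].astype(np.float32)
    print("rect",cv2.minAreaRect(b))
    # bar
    b=P[(P[:,0]>.45)&(P[:,0]<.75)&(P[:,1]>-.05)&(P[:,1]<.32)&(P[:,2]>.12)&(P[:,2]<.2)]
    print("bar",len(b),b.min(0),b.max(0)); m=b.mean(0);u,s,v=np.linalg.svd(b-m);print(m,s,v[0])
    b=P[(P[:,0]>.45)&(P[:,0]<.75)&(P[:,1]>-.05)&(P[:,1]<.32)&(P[:,2]>.03)&(P[:,2]<.1)]
    q,l,ce=cv2.kmeans(b[:,:2].astype(np.float32),2,None,(3,20,.001),5,0);print(ce,np.bincount(l.ravel()))
    for t in("stand","hanger","nose","tab","eye"):
        for r in manip.mark_of(n,t): print(t,round(r["confidence"],2),np.array(r["location"]),at_z(c,r["location"],{"nose":.097,"tab":.158,"eye":.127}.get(t,0))[0])
E
```

```text
scene 853
0.008 408 [ 0.451 -0.176  0.027] [ 0.422 -0.213  0.008] [ 0.493 -0.143  0.046]
0.046 105 [ 0.44  -0.172  0.066] [ 0.431 -0.181  0.046] [ 0.448 -0.163  0.09 ]
0.09 98 [ 0.447 -0.173  0.11 ] [ 0.44  -0.183  0.09 ] [ 0.471 -0.164  0.13 ]
0.135 215 [ 0.454 -0.176  0.159] [ 0.445 -0.192  0.135] [ 0.467 -0.162  0.178]
rect ((0.45831194519996643, -0.1785079538822174), (0.05607311427593231, 0.06310039013624191), 69.72748565673828)
bar 439 [0.587 0.026 0.12 ] [0.625 0.256 0.184]
[0.606 0.146 0.164] [1.776 0.325 0.049] [ 0.11  -0.994  0.005]
[[0.518 0.279]
 [0.689 0.126]] [292 296]
hanger 0.96 [339.5 190.5] [ 0.843 -0.126  0.   ]
hanger 0.82 [348.5 243.7] [ 0.593 -0.097  0.   ]
nose 0.8 [397.1 251.5] [ 0.458 -0.176  0.097]
nose 0.71 [353.2 218.8] [ 0.59  -0.098  0.097]
nose 0.69 [345.4 168.5] [ 0.828 -0.132  0.097]
tab 0.78 [347.6 153.1] [ 0.821 -0.131  0.158]
tab 0.67 [356.5 197.2] [ 0.606 -0.104  0.158]
eye 0.84 [349.6 210.6] [ 0.59  -0.085  0.127]
eye 0.64 [402.2 240.8] [ 0.464 -0.185  0.127]
side 1231
0.008 708 [ 0.459 -0.178  0.027] [ 0.37  -0.252  0.008] [ 0.495 -0.141  0.046]

[... 407 characters left out ...]
7 0.164] [1.981 0.382 0.064] [ 0.11  -0.994 -0.001]
[[0.509 0.279]
 [0.699 0.14 ]] [511 514]
stand 0.58 [289.4 229.3] [0.608 0.144 0.   ]
hanger 0.62 [151.3 287.4] [ 0.464 -0.175  0.   ]
hanger 0.6 [219.2 291.3] [ 0.59  -0.098  0.   ]
hanger 0.55 [305.1 365.7] [ 0.833 -0.136  0.   ]
nose 0.97 [308.  335.5] [ 0.83  -0.132  0.097]
nose 0.77 [142.4 257.3] [ 0.463 -0.174  0.097]
nose 0.58 [215.4 263.9] [ 0.593 -0.102  0.097]
tab 0.81 [130.4 238. ] [ 0.457 -0.184  0.158]
tab 0.79 [310.5 318.1] [ 0.833 -0.136  0.158]
tab 0.65 [213.8 239.6] [ 0.589 -0.094  0.158]
eye 0.93 [308.8 329.2] [ 0.833 -0.138  0.127]
eye 0.89 [212.3 250.7] [ 0.585 -0.098  0.127]
eye 0.57 [138.1 245.8] [ 0.458 -0.173  0.127]
```

```bash
cat >> h.py <<'E'
def Rtool(a): # deg: heading of tool x, pointing down
    a=np.deg2rad(a);x=np.array([np.cos(a),np.sin(a),0]);z=np.array([0,0,-1.]);return np.c_[x,np.cross(z,x),z]
def plan(p,a,frm=None):
    """shift (/0.3) and turn (/pi) from measured pose (or frm=(pos,a))"""
    if frm is None:
        o=manip.get_obs();R0=rot(o["eef_rot"]);p0=np.array(o["tcp_pos"])
    else: R0=Rtool(frm[1]);p0=np.array(frm[0])
    d=R0.T@(np.array(p)-p0); w=R.from_matrix(R0.T@Rtool(a)).as_rotvec()
    return np.round(d/0.3,4),np.round(w/np.pi,4),np.linalg.norm(d),np.rad2deg(np.linalg.norm(w))
E
python3 - <<'E'
from h import *
print(plan([.30,-.35,.41],40)); print(plan([.455,-.178,.41],70,([.30,-.35,.41],40)))
E
```

```text
(array([ 0.6969, -0.4639, -0.0177]), array([ 0.    ,  0.    , -0.1465]), np.float64(0.25122094041369913), np.float64(26.372876290353826))
(array([ 0.7643, -0.1071,  0.    ]), array([ 0.    ,  0.    , -0.1667]), np.float64(0.23153617427952808), np.float64(29.999999999999993))
```

```bash
python3 -m pendant '{"travel":[[0.05,-0.03,0],[0.14,-0.09,0],[0.24,-0.16,0],[0.34,-0.23,-0.01],[0.44,-0.3,-0.01],[0.54,-0.36,-0.01],[0.62,-0.41,-0.018],[0.67,-0.445,-0.018],[0.697,-0.464,-0.018],[0.697,-0.464,-0.018]],"delta_rot":[[0,0,-0.01],[0,0,-0.03],[0,0,-0.05],[0,0,-0.07],[0,0,-0.09],[0,0,-0.11],[0,0,-0.125],[0,0,-0.14],[0,0,-0.1465],[0,0,-0.1465]]}' && python3 -m pendant '{"travel":[[0.06,-0.01,0],[0.16,-0.02,0],[0.27,-0.04,0],[0.38,-0.055,0],[0.49,-0.07,0],[0.6,-0.085,0],[0.69,-0.1,0],[0.74,-0.105,0],[0.764,-0.107,0],[0.764,-0.107,0]],"delta_rot":[[0,0,-0.01],[0,0,-0.03],[0,0,-0.05],[0,0,-0.08],[0,0,-0.1],[0,0,-0.125],[0,0,-0.145],[0,0,-0.16],[0,0,-0.1667],[0,0,-0.1667]]}'
python3 - <<'E'
from h import *
np.set_printoptions(precision=3,suppress=True)
o=manip.get_obs();print(o["time_s"],o["tcp_pos"],o["eef_rot"],o["ft_force"])
c=cap("wrist");save(c,"w1.png")
P,uv=cloud(c)
a=P[(abs(P[:,0]-.455)<.08)&(abs(P[:,1]+.175)<.08)&(P[:,2]>.008)&(P[:,2]<.2)]
for lo,hi in((.008,.046),(.046,.09),(.09,.13),(.135,.17),(.17,.19)):
    b=a[(a[:,2]>lo)&(a[:,2]<hi)]
    if len(b)>20: print(lo,len(b),b.mean(0),b.min(0),b.max(0),cv2.minAreaRect(b[:,:2].astype(np.float32)))
for t in("tab","nose","eye","hanger"):
    for r in manip.mark_of("wrist",t): print(t,round(r["confidence"],2),np.array(r["location"]),at_z(c,r["location"],{"nose":.097,"tab":.158,"eye":.127}.get(t,0))[0])
E
```

```text
time_s: 3.08
tcp_pos: [0.3015, -0.3481, 0.4102]
eef_rot: [-0.0, 0.939, 0.344, 0.0]
ft_force: [-0.1, 0.0, -0.3]
width: 1.002
time_s: 3.92
tcp_pos: [0.4554, -0.1782, 0.4098]
eef_rot: [-0.0, 0.819, 0.574, -0.0]
ft_force: [0.3, 0.4, 0.1]
width: 1.001
3.9167 [ 0.455 -0.178  0.41 ] [-0.     0.819  0.574 -0.   ] [0.257 0.427 0.113]
0.008 890 [ 0.464 -0.169  0.034] [ 0.424 -0.213  0.008] [ 0.494 -0.143  0.046] ((0.45825889706611633, -0.1777847558259964), (0.05631329491734505, 0.057121407240629196), 70.00425720214844)
0.046 185 [ 0.44  -0.169  0.061] [ 0.431 -0.178  0.046] [ 0.451 -0.162  0.089] ((0.4406481981277466, -0.17142312228679657), (0.016067948192358017, 0.015435690060257912), 68.75684356689453)
0.09 251 [ 0.457 -0.171  0.109] [ 0.443 -0.18   0.091] [ 0.474 -0.165  0.13 ] ((0.4592479169368744, -0.17262732982635498), (0.011066053993999958, 0.030528990551829338), 75.01738739013672)
0.135 293 [ 0.461 -0.169  0.15 ] [ 0.449 -0.189  0.135] [ 0.47  -0.163  0.17 ] ((0.4592972695827484, -0.17712748050689697), (0.02814878523349762, 0.019083797931671143), 70.83203887939453)
0.17 782 [ 0.459 -0.177  0.178] [ 0.45  -0.193  0.17 ] [ 0.468 -0.163  0.181] ((0.4585389196872711, -0.17782388627529144), (0.029778629541397095, 0.009924755431711674), 70.44198608398438)
tab 0.97 [446.6  23.5] [ 0.59  -0.094  0.158]
tab 0.84 [284.6 220.8] [ 0.457 -0.177  0.158]
nose 0.8 [299.6 200.8] [ 0.469 -0.183  0.097]
nose 0.68 [416.2  54.4] [ 0.591 -0.104  0.097]
nose 0.16 [285.9 176.9] [ 0.465 -0.16   0.097]
eye 0.89 [427.7  34.7] [ 0.591 -0.095  0.127]
eye 0.88 [284.8 213. ] [ 0.456 -0.181  0.127]
hanger 0.92 [378.3  62.4] [ 0.59  -0.097 -0.   ]
hanger 0.59 [287.4 176.2] [ 0.462 -0.177  0.   ]
```

View pics/w1.png

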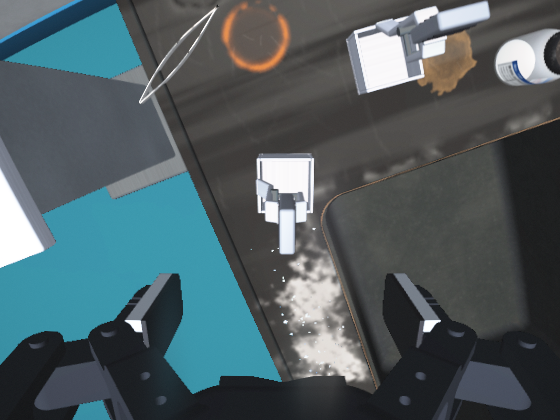

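The wrist crop shows the nearest hanger: tab top at (287,230), basket at (287,185), stem on the left. It sits at (0.4585,-0.1778) with yaw -20°. The second hanger at (390,65) is farther away, so I'm grasping this one.

```bash
python3 -m pendant '{"travel":[[0.005,0.009,0.02],[0.005,0.009,0.07],[0.005,0.009,0.12],[0.005,0.009,0.17],[0.005,0.009,0.22],[0.005,0.009,0.26],[0.005,0.009,0.29],[0.005,0.009,0.31],[0.005,0.009,0.323],[0.005,0.009,0.323]],"delta_rot":[[0,0,0],[0,0,0],[0,0,0],[0,0,0],[0,0,0],[0,0,0],[0,0,0],[0,0,0],[0,0,0],[0,0,0]]}' && python3 -m pendant '{"travel":[[0,0,0],[0,0,0],[0,0,0],[0,0,0],[0,0,0],[0,0,0],[0,0,0],[0,0,0],[0,0,0],[0,0,0]],"delta_rot":[[0,0,0],[0,0,0],[0,0,0],[0,0,0],[0,0,0],[0,0,0],[0,0,0],[0,0,0],[0,0,0],[0,0,0]]}' 1
python3 - <<'E'
from h import *
o=manip.get_obs();print(o["time_s"],o["tcp_pos"],o["eef_rot"],o["ft_force"],o["width"])
c=cap("wrist");save(c,"w2.png")
E
```

```text
time_s: 5.0
tcp_pos: [0.4578, -0.1777, 0.3126]
eef_rot: [-0.0, 0.819, 0.573, -0.0]
ft_force: [-0.3, 0.2, 0.6]
width: 1.005
time_s: 5.83
tcp_pos: [0.4582, -0.1777, 0.3135]
eef_rot: [0.0, 0.819, 0.574, 0.0]
ft_force: [0.5, -0.9, 1.6]
width: 0.111
5.8333 [ 0.4582277  -0.17765411  0.31346328] [3.79333339e-04 8.19135574e-01 5.73599786e-01 2.32631234e-04] [ 0.49697539 -0.91946241  1.62525608] 0.11123868074208858
```

View pics/w2.png

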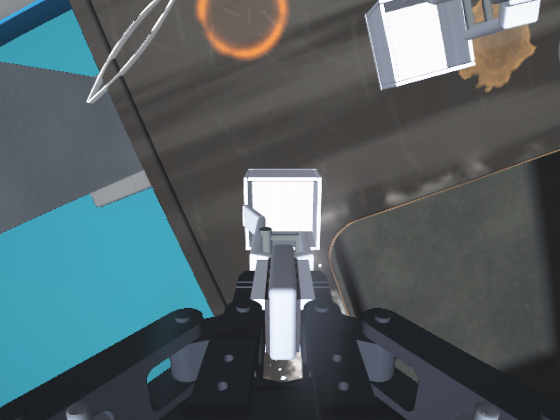

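```bash
python3 - <<'E'
from h import *
np.set_printoptions(precision=4,suppress=True)
o=manip.get_obs()
print(plan([.50,-.05,.42],80))
for n in("scene","side"):
    c=cap(n); P,uv=cloud(c)
    ys=np.array([-.11,.994])
    b=P[(P[:,0]>.45)&(P[:,0]<.75)&(P[:,1]>.06)&(P[:,1]<.22)&(P[:,2]>.125)&(P[:,2]<.2)]
    # robust
    m=np.median(b,0)
    for k in range(4):
        m=b.mean(0);v=np.linalg.svd(b-m)[2][0]; d=np.linalg.norm(np.cross(b-m,v),axis=1); b=b[d<max(.006,np.percentile(d,90)*0+.006)]
    print(n,len(b),m,v,b[:,2].min(),b[:,2].max(), "yaw",np.rad2deg(np.arctan2(-v[0],v[1])))
    q=P[(P[:,0]>.45)&(P[:,0]<.75)&(P[:,1]>0)&(P[:,1]<.32)&(P[:,2]>.03)&(P[:,2]<.14)]
    for lo,hi in ((0,.08),(.2,.32)):
        g=q[(q[:,1]>lo)&(q[:,1]<hi)&(abs(q[:,0]-.605)<.06)]; print(" post",len(g),np.median(g,0))
E
```

```text
(array([ 0.4474, -0.0143, -0.3552]), array([ 0.0003,  0.    , -0.0555]), np.float64(0.17143717012384135), np.float64(9.997198008826675))
scene 194 [0.6074 0.1413 0.1709] [-0.1082  0.9941 -0.0021] 0.16535021332952515 0.17541404609939915 yaw 6.2136524252798715
 post 217 [0.6151 0.0335 0.0947]
 post 222 [0.591  0.2496 0.089 ]
side 189 [0.6109 0.137  0.1732] [ 0.1115 -0.9938  0.0022] 0.16837285062379015 0.17684342286227006 yaw -173.5997815284477
 post 354 [0.6267 0.0254 0.1   ]
 post 284 [0.6018 0.2434 0.0994]
```

```bash
python3 - <<'E'
from h import *
print(plan([.48,-.06,.415],80));print(plan([.5096,.129,.415],96.3,([.48,-.06,.415],80)))
E
```

```text
(array([ 0.3933, -0.0656, -0.3385]), array([ 0.0003,  0.    , -0.0555]), np.float64(0.15691006886795558), np.float64(9.995563357864128))
(array([ 0.6376, -0.0122,  0.    ]), array([ 0.    ,  0.    , -0.0906]), np.float64(0.19130384209419318), np.float64(16.300000000000004))
```

```bash
python3 -m pendant '{"travel":[[0,0,-0.03],[0,0,-0.1],[0,0,-0.18],[0.02,0,-0.26],[0.08,-0.01,-0.31],[0.16,-0.025,-0.335],[0.25,-0.04,-0.3385],[0.33,-0.055,-0.3385],[0.38,-0.065,-0.3385],[0.393,-0.0656,-0.3385]],"delta_rot":[[0,0,0],[0,0,0],[0,0,0],[0,0,0],[0,0,-0.01],[0,0,-0.02],[0,0,-0.035],[0,0,-0.045],[0,0,-0.053],[0,0,-0.0555]]}' && python3 -m pendant '{"travel":[[0.05,0,0],[0.13,0,0],[0.22,0,0],[0.31,0,0],[0.4,-0.01,0],[0.49,-0.01,0],[0.56,-0.012,0],[0.61,-0.012,0],[0.635,-0.012,0],[0.6376,-0.0122,0]],"delta_rot":[[0,0,-0.01],[0,0,-0.02],[0,0,-0.035],[0,0,-0.05],[0,0,-0.06],[0,0,-0.07],[0,0,-0.08],[0,0,-0.087],[0,0,-0.09],[0,0,-0.0906]]}'
python3 - <<'E'
from h import *
np.set_printoptions(precision=4,suppress=True)
o=manip.get_obs();print(o["time_s"],o["tcp_pos"],o["eef_rot"],o["ft_force"],o["width"])
for n in ("wrist","scene","side"):
    c=cap(n);save(c,n+"3.png");P,uv=cloud(c)
    b=P[(P[:,0]>.575)&(P[:,0]<.65)&(P[:,1]>.05)&(P[:,1]<.23)&(P[:,2]>.14)&(P[:,2]<.19)]
    if len(b)<20: print(n,len(b));continue
    print(n,b.mean(0),len(b),np.linalg.svd(b-b.mean(0),full_matrices=False)[2][0],b[:,2].max())
    # hanger
    Rt=rot(o["eef_rot"]);
    for r in manip.cut_out(n,"hanger"): print(np.array(r["location"]),r["confidence"])
i=cv2.imread("pics/side3.png")[120:360,130:430];cv2.imwrite("pics/side3c.png",cv2.resize(i,None,fx=2,fy=2))
E
```

```text
time_s: 6.82
tcp_pos: [0.4796, -0.0563, 0.4148]
eef_rot: [-0.001, 0.764, 0.645, 0.0]
ft_force: [0.5, 0.4, -1.1]
width: 0.11
time_s: 7.65
tcp_pos: [0.5096, 0.1299, 0.4143]
eef_rot: [-0.001, 0.666, 0.746, -0.0]
ft_force: [-0.0, -0.2, -1.9]
width: 0.107
7.65 [0.5096 0.1299 0.4143] [-0.0005  0.6664  0.7456 -0.0001] [-0.0394 -0.188  -1.9484] 0.1073459448880706
wrist [0.6065 0.1564 0.1738] 3187 [ 0.1092 -0.994   0.0006] 0.17667624700473256
[281.8 231.6] 0.68
scene [0.6066 0.1468 0.171 ] 177 [-0.1087  0.9941 -0.0011] 0.17503361329906741
[346.5 181.2] 0.77
[274.5 236.4] 0.74
[351.2 234.2] 0.68
side [0.6113 0.1341 0.1731] 216 [ 0.1099 -0.9939 -0.0005] 0.17716494317414555
[215.8 276.5] 0.92
[307.6 353.6] 0.87
[247.7 176.1] 0.75
```

View pics/wrist3.png

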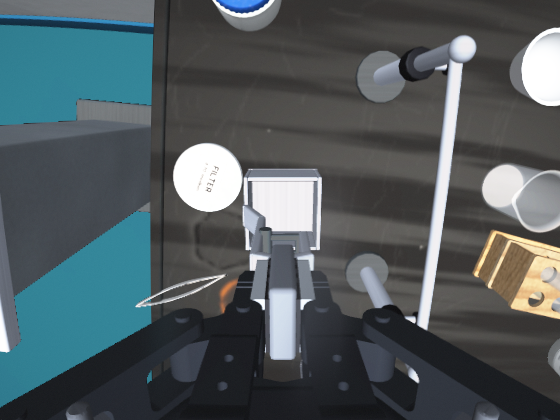

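View pics/side3c.png

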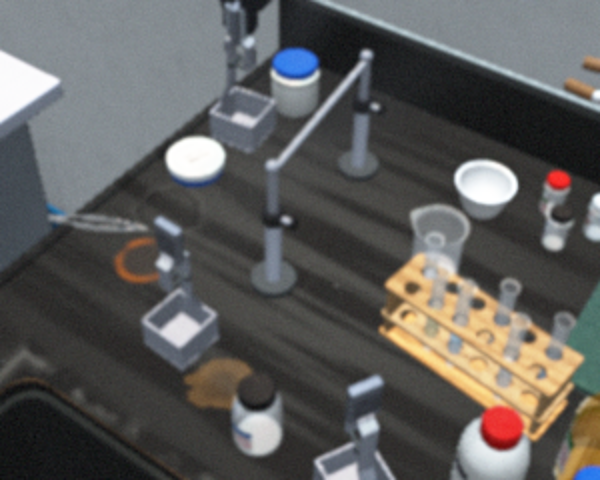

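```bash
python3 - <<'E'
from h import *
from scipy.optimize import least_squares
np.set_printoptions(precision=4,suppress=True)
o=manip.get_obs();c=cap("wrist");P,uv=cloud(c)
b=P[(P[:,0]>.575)&(P[:,0]<.65)&(P[:,1]>.08)&(P[:,1]<.23)&(P[:,2]>.155)&(P[:,2]<.19)]
def f(p):
    # axis through (p0,.14,p1) dir (p2,1,p3)
    v=np.array([p[2],1,p[3]]);v/=np.linalg.norm(v)
    return np.linalg.norm(np.cross(b-[p[0],.14,p[1]],v),axis=1)-.004
r=least_squares(f,[.609,.17,-.11,0],loss="soft_l1",f_scale=.001);print(r.x,np.abs(r.fun).mean(),np.rad2deg(np.arctan(-r.x[2])))
# own tab
Rt=rot(o["eef_rot"]);L=(P-o["tcp_pos"])@Rt
t=L[(abs(L[:,0])<.03)&(abs(L[:,1])<.03)&(L[:,2]<.16)&(L[:,2]>.12)]
t=t[t[:,2]<np.percentile(t[:,2],5)+.003];print("tab top in tool",t.mean(0),len(t),cv2.minAreaRect(t[:,:2].astype(np.float32)))
bk=L[(L[:,2]>.268)&(L[:,2]<.28)&(abs(L[:,1])<.05)&(abs(L[:,0])<.06)];print("rim",bk[:,1].min(),bk[:,1].max(),np.median(bk[:,2]),bk[:,2].min())
a=P[(abs(P[:,0]-.60)<.05)&(abs(P[:,1]-.246)<.03)&(P[:,2]>.03)]; print("posttop",a[a[:,2]>a[:,2].max()-.003].mean(0))
E
```

```text
[ 0.6096  0.1709 -0.1084 -0.0001] 0.00045916137547915355 6.184242959066779
tab top in tool [0.0096 0.0002 0.122 ] 1350 ((0.0007568793371319771, 2.1733343601226807e-05), (0.05987263843417168, 0.02566961757838726), 89.89240264892578)
rim -0.028842578392156693 0.027993442590198175 0.2735094255133147 0.26800395475884836
posttop [0.5972 0.2487 0.1837]
```

```bash
python3 -m pendant '{"travel":[[0,0.02,0],[0,0.06,0],[0,0.1,0],[0,0.15,0],[0,0.2,0],[0,0.25,0],[0,0.29,0],[0,0.32,0],[0,0.335,0],[0,0.335,0]],"delta_rot":[[0,0,0],[0,0,0],[0,0,0],[0,0,0],[0,0,0],[0,0,0],[0,0,0],[0,0,0],[0,0,0],[0,0,0]]}'
python3 - <<'E'
from h import *
np.set_printoptions(precision=4,suppress=True)
o=manip.get_obs();print(o["time_s"],o["tcp_pos"],o["eef_rot"],o["ft_force"],o["width"])
for n in ("wrist","side"):
    c=cap(n);save(c,n+"4.png")
n=np.array([.9942,.1078]);print("hanger x rel bar",(np.array(o["tcp_pos"])[:2]-[.6096,.14])@n)
i=cv2.imread("pics/side4.png")[120:300,200:380];cv2.imwrite("pics/side4c.png",cv2.resize(i,None,fx=3.2,fy=3.2,interpolation=cv2.INTER_CUBIC))
E
```

```text
time_s: 8.83
tcp_pos: [0.6104, 0.1395, 0.4141]
eef_rot: [-0.0, 0.668, 0.745, -0.0]
ft_force: [-0.1, -0.4, -2.1]
width: 0.108
8.8333 [0.6104 0.1395 0.4141] [-0.0002  0.6676  0.7445 -0.    ] [-0.1432 -0.4297 -2.056 ] 0.10840456402003498
hanger x rel bar 0.0007440379021493223
```

View pics/wrist4.png

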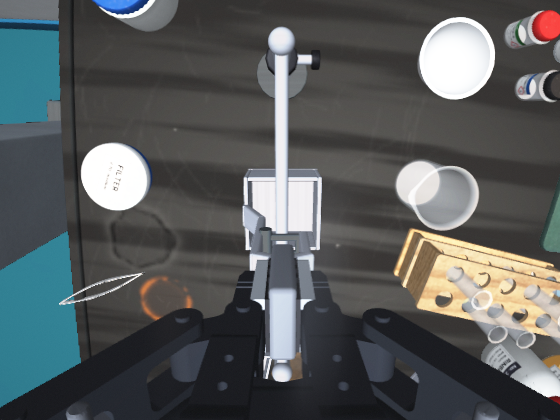

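View pics/side4c.png

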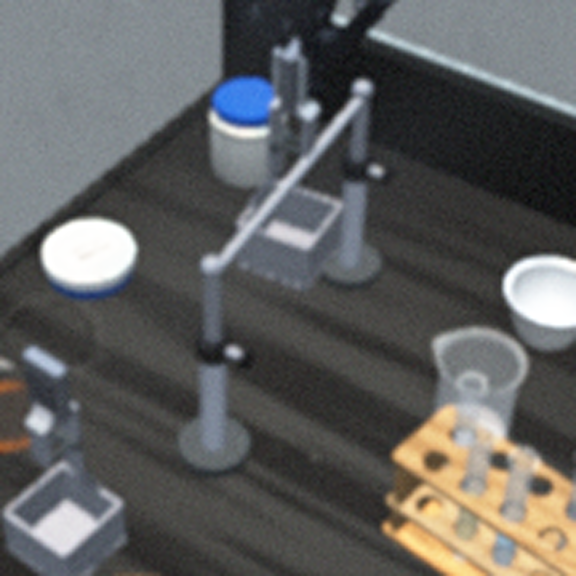

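The wrist view has the bar at column 282 and the tab at column 283, so the bar is centred in the mouth. The side view shows the bar passing under the nose and above the basket rim. I'll lower it in stages and watch the force.

```bash
Z='[0,0,0]'; python3 -m pendant '{"travel":[[0,0,0.01],[0,0,0.02],[0,0,0.03],[0,0,0.04],[0,0,0.05],[0,0,0.06],[0,0,0.066],[0,0,0.07],[0,0,0.07],[0,0,0.07]],"delta_rot":[[0,0,0],[0,0,0],[0,0,0],[0,0,0],[0,0,0],[0,0,0],[0,0,0],[0,0,0],[0,0,0],[0,0,0]]}'
python3 -m pendant '{"travel":[[0,0,0.003],[0,0,0.006],[0,0,0.009],[0,0,0.012],[0,0,0.015],[0,0,0.018],[0,0,0.02],[0,0,0.02],[0,0,0.02],[0,0,0.02]],"delta_rot":[[0,0,0],[0,0,0],[0,0,0],[0,0,0],[0,0,0],[0,0,0],[0,0,0],[0,0,0],[0,0,0],[0,0,0]]}'
```

```text
time_s: 9.77
tcp_pos: [0.6094, 0.14, 0.3937]
eef_rot: [0.0, 0.667, 0.745, 0.0]
ft_force: [0.5, 0.3, -2.4]
width: 0.104
time_s: 10.6
tcp_pos: [0.6093, 0.14, 0.388]
eef_rot: [0.0, 0.667, 0.745, 0.0]
ft_force: [-1.4, 0.5, 1.1]
width: 0.109
```

```bash
python3 -m pendant '{"travel":[[0,0,0.003],[0,0,0.006],[0,0,0.01],[0,0,0.014],[0,0,0.018],[0,0,0.022],[0,0,0.026],[0,0,0.03],[0,0,0.03],[0,0,0.03]],"delta_rot":[[0,0,0],[0,0,0],[0,0,0],[0,0,0],[0,0,0],[0,0,0],[0,0,0],[0,0,0],[0,0,0],[0,0,0]]}'
python3 - <<'E'
from h import *
c=cap("wrist");save(c,"w5.png")
E
```

```text
time_s: 11.43
tcp_pos: [0.6089, 0.1401, 0.3779]
eef_rot: [-0.001, 0.667, 0.745, -0.001]
ft_force: [-2.3, -0.1, 0.8]
width: 0.111
```

View pics/w5.png

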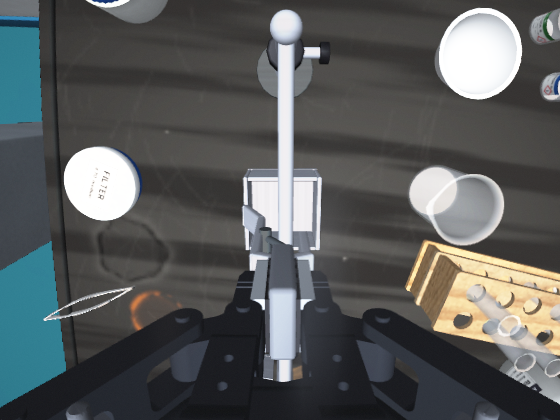

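```bash
python3 -m pendant '{"travel":[[0,0.001,0.004],[0,0.002,0.009],[0,0.003,0.014],[0,0.003,0.019],[0,0.003,0.024],[0,0.003,0.029],[0,0.003,0.034],[0,0.003,0.037],[0,0.003,0.037],[0,0.003,0.037]],"delta_rot":[[0,0,0],[0,0,0],[0,0,0],[0,0,0],[0,0,0],[0,0,0],[0,0,0],[0,0,0],[0,0,0],[0,0,0]]}'
```

```text
time_s: 12.32
tcp_pos: [0.6101, 0.1399, 0.3671]
eef_rot: [-0.0, 0.667, 0.745, -0.0]
ft_force: [-2.2, 0.0, -1.4]
width: 0.112
```

```bash
python3 -m pendant '{"travel":[[0,0,0.001],[0,0,0.003],[0,0,0.005],[0,0,0.007],[0,0,0.009],[0,0,0.01],[0,0,0.01],[0,0,0.01],[0,0,0.01],[0,0,0.01]],"delta_rot":[[0,0,0],[0,0,0],[0,0,0],[0,0,0],[0,0,0],[0,0,0],[0,0,0],[0,0,0],[0,0,0],[0,0,0]]}'
python3 - <<'E'
from h import *
c=cap("wrist");save(c,"w6.png")
E
```

```text
time_s: 13.15
tcp_pos: [0.6101, 0.1401, 0.3643]
eef_rot: [-0.0, 0.667, 0.745, -0.0]
ft_force: [-3.0, 0.2, -2.8]
width: 0.112
```

View pics/w6.png

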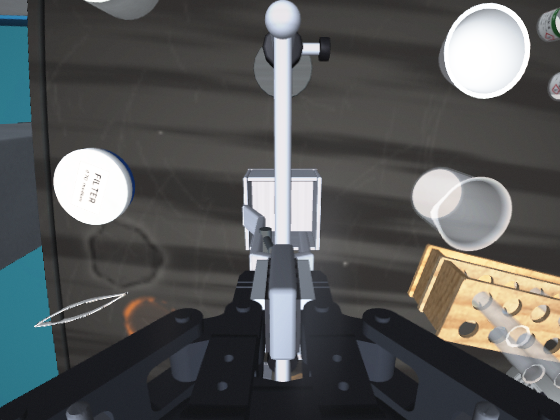

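```bash
python3 -m pendant '{"travel":[[0,0,0.001],[0,0,0.002],[0,0,0.003],[0,0,0.004],[0,0,0.005],[0,0,0.006],[0,0,0.006],[0,0,0.006],[0,0,0.006],[0,0,0.006]],"delta_rot":[[0,0,0],[0,0,0],[0,0,0],[0,0,0],[0,0,0],[0,0,0],[0,0,0],[0,0,0],[0,0,0],[0,0,0]]}'
```

```text
time_s: 14.03
tcp_pos: [0.6101, 0.14, 0.3625]
eef_rot: [-0.0, 0.667, 0.745, -0.0]
ft_force: [-2.7, -1.0, -2.7]
width: 0.106
```

```bash
python3 -m pendant '{"travel":[[0,0,0.001],[0,0,0.002],[0,0,0.003],[0,0,0.004],[0,0,0.005],[0,0,0.005],[0,0,0.005],[0,0,0.005],[0,0,0.005],[0,0,0.005]],"delta_rot":[[0,0,0],[0,0,0],[0,0,0],[0,0,0],[0,0,0],[0,0,0],[0,0,0],[0,0,0],[0,0,0],[0,0,0]]}'
```

```text
time_s: 14.87
tcp_pos: [0.6104, 0.1401, 0.3615]
eef_rot: [0.0, 0.667, 0.745, 0.0]
ft_force: [1.0, 0.2, -1.9]
width: 0.108
```

```bash
python3 - <<'E'
from h import *
c=cap("wrist");save(c,"w7.png"); 
a=cv2.imread("pics/w6.png")[190:280,220:340];b=cv2.imread("pics/w7.png")[190:280,220:340]
cv2.imwrite("pics/cmp7.png",cv2.resize(np.hstack([a,b]),None,fx=3.3,fy=3.3,interpolation=cv2.INTER_CUBIC))
print(manip.get_obs()["ft_force"])
E
```

```text
[-0.24283336 -0.07708341 -1.97949662]
```

View pics/cmp7.png

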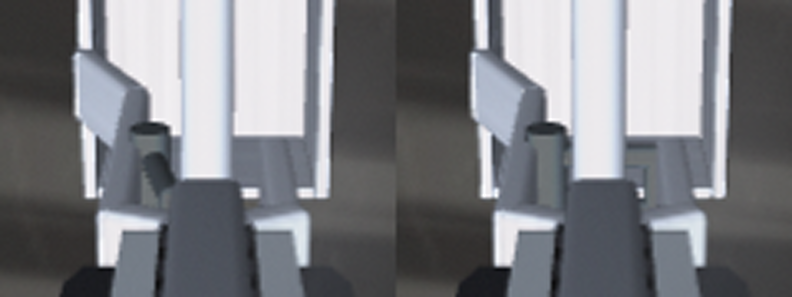

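In the left crop (before) the gate is folded against the stem. In the right crop (now) the loop lies level under the bar at about (640,170), and the sideways force is gone, so the gate is shut. Next is the tug, in small steps.

```bash
python3 -m pendant '{"travel":[[0,0,-0.005],[0,0,-0.011],[0,0,-0.017],[0,0,-0.023],[0,0,-0.029],[0,0,-0.035],[0,0,-0.04],[0,0,-0.045],[0,0,-0.047],[0,0,-0.047]],"delta_rot":[[0,0,0],[0,0,0],[0,0,0],[0,0,0],[0,0,0],[0,0,0],[0,0,0],[0,0,0],[0,0,0],[0,0,0]]}';  python3 -m pendant '{"travel":[[0,0,-0.001],[0,0,-0.002],[0,0,-0.003],[0,0,-0.004],[0,0,-0.005],[0,0,-0.005],[0,0,-0.005],[0,0,-0.005],[0,0,-0.005],[0,0,-0.005]],"delta_rot":[[0,0,0],[0,0,0],[0,0,0],[0,0,0],[0,0,0],[0,0,0],[0,0,0],[0,0,0],[0,0,0],[0,0,0]]}'
```

```text
time_s: 15.75
tcp_pos: [0.6103, 0.1401, 0.3756]
eef_rot: [0.0, 0.667, 0.745, 0.0]
ft_force: [-0.2, -0.0, -1.7]
width: 0.107
time_s: 16.58
tcp_pos: [0.6102, 0.1401, 0.3769]
eef_rot: [-0.0, 0.667, 0.745, -0.0]
ft_force: [0.3, 0.2, -2.1]
width: 0.11
```

```bash
python3 -m pendant '{"travel":[[0,0,-0.001],[0,0,-0.002],[0,0,-0.003],[0,0,-0.003],[0,0,-0.003],[0,0,-0.003],[0,0,-0.003],[0,0,-0.003],[0,0,-0.003],[0,0,-0.003]],"delta_rot":[[0,0,0],[0,0,0],[0,0,0],[0,0,0],[0,0,0],[0,0,0],[0,0,0],[0,0,0],[0,0,0],[0,0,0]]}'
```

```text
time_s: 17.42
tcp_pos: [0.6102, 0.1401, 0.3778]
eef_rot: [-0.0, 0.667, 0.745, -0.0]
ft_force: [-0.3, -0.5, -1.2]
width: 0.106
```

```bash
python3 -m pendant '{"travel":[[0,0,-0.001],[0,0,-0.002],[0,0,-0.003],[0,0,-0.003],[0,0,-0.003],[0,0,-0.003],[0,0,-0.003],[0,0,-0.003],[0,0,-0.003],[0,0,-0.003]],"delta_rot":[[0,0,0],[0,0,0],[0,0,0],[0,0,0],[0,0,0],[0,0,0],[0,0,0],[0,0,0],[0,0,0],[0,0,0]]}'
```

```text
time_s: 18.25
tcp_pos: [0.6102, 0.1401, 0.3784]
eef_rot: [-0.0, 0.667, 0.745, -0.0]
ft_force: [0.3, 0.5, -5.7]
width: 0.11
```

```bash
python3 -m pendant '{"travel":[[0,0,-0.0005],[0,0,-0.001],[0,0,-0.001],[0,0,-0.001],[0,0,-0.001],[0,0,-0.001],[0,0,-0.001],[0,0,-0.001],[0,0,-0.001],[0,0,-0.001]],"delta_rot":[[0,0,0],[0,0,0],[0,0,0],[0,0,0],[0,0,0],[0,0,0],[0,0,0],[0,0,0],[0,0,0],[0,0,0]]}'
```

```text
time_s: 19.08
tcp_pos: [0.6102, 0.14, 0.3787]
eef_rot: [-0.0, 0.667, 0.745, -0.0]
ft_force: [0.8, -0.3, -8.5]
width: 0.11
```

```bash
python3 -m pendant '{"travel":[[0,0,-0.0005],[0,0,-0.0008],[0,0,-0.0008],[0,0,-0.0008],[0,0,-0.0008],[0,0,-0.0008],[0,0,-0.0008],[0,0,-0.0008],[0,0,-0.0008],[0,0,-0.0008]],"delta_rot":[[0,0,0],[0,0,0],[0,0,0],[0,0,0],[0,0,0],[0,0,0],[0,0,0],[0,0,0],[0,0,0],[0,0,0]]}'
python3 - <<'E'
from h import *
c=cap("wrist");save(c,"w8.png")
b=cv2.imread("pics/w8.png")[190:280,220:340]
cv2.imwrite("pics/w8c.png",cv2.resize(b,None,fx=5,fy=5,interpolation=cv2.INTER_CUBIC))
E
```

```text
time_s: 19.92
tcp_pos: [0.6102, 0.14, 0.3789]
eef_rot: [-0.0, 0.667, 0.745, -0.0]
ft_force: [2.6, 0.9, -13.1]
width: 0.11
```

View pics/w8c.png

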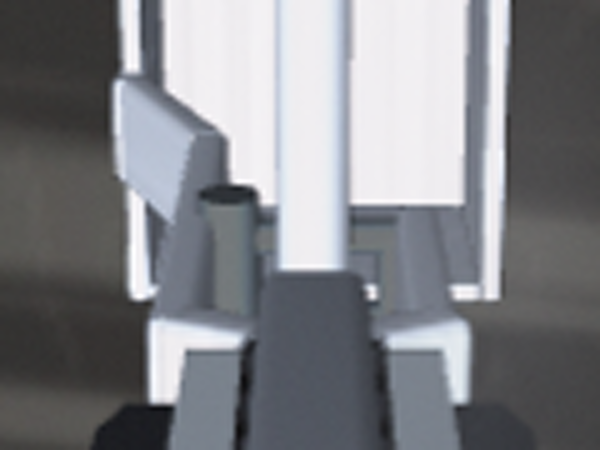

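The gate stays level under the bar with about 11 N of pull beyond the hanger's weight. Next I lower it to rest on the roof.

```bash
python3 -m pendant '{"travel":[[0,0,0.003],[0,0,0.01],[0,0,0.018],[0,0,0.027],[0,0,0.036],[0,0,0.045],[0,0,0.054],[0,0,0.06],[0,0,0.064],[0,0,0.065]],"delta_rot":[[0,0,0],[0,0,0],[0,0,0],[0,0,0],[0,0,0],[0,0,0],[0,0,0],[0,0,0],[0,0,0],[0,0,0]]}'
python3 -m pendant '{"travel":[[0,0,0.001],[0,0,0.002],[0,0,0.003],[0,0,0.004],[0,0,0.004],[0,0,0.004],[0,0,0.004],[0,0,0.004],[0,0,0.004],[0,0,0.004]],"delta_rot":[[0,0,0],[0,0,0],[0,0,0],[0,0,0],[0,0,0],[0,0,0],[0,0,0],[0,0,0],[0,0,0],[0,0,0]]}'
```

```text
time_s: 20.8
tcp_pos: [0.6102, 0.14, 0.3594]
eef_rot: [-0.0, 0.667, 0.745, -0.0]
ft_force: [-1.2, 0.8, -0.9]
width: 0.11
time_s: 21.63
tcp_pos: [0.6102, 0.1401, 0.3586]
eef_rot: [0.0, 0.667, 0.745, -0.0]
ft_force: [-0.2, 0.7, -1.3]
width: 0.111
```

```bash
python3 -m pendant '{"travel":[[0,0,0.001],[0,0,0.002],[0,0,0.002],[0,0,0.002],[0,0,0.002],[0,0,0.002],[0,0,0.002],[0,0,0.002],[0,0,0.002],[0,0,0.002]],"delta_rot":[[0,0,0],[0,0,0],[0,0,0],[0,0,0],[0,0,0],[0,0,0],[0,0,0],[0,0,0],[0,0,0],[0,0,0]]}'
```

```text
time_s: 22.47
tcp_pos: [0.6102, 0.1401, 0.358]
eef_rot: [0.0, 0.667, 0.745, -0.0]
ft_force: [0.0, -0.8, -0.9]
width: 0.108
```

```bash
python3 -m pendant '{"travel":[[0,0,0.001],[0,0,0.0015],[0,0,0.0015],[0,0,0.0015],[0,0,0.0015],[0,0,0.0015],[0,0,0.0015],[0,0,0.0015],[0,0,0.0015],[0,0,0.0015]],"delta_rot":[[0,0,0],[0,0,0],[0,0,0],[0,0,0],[0,0,0],[0,0,0],[0,0,0],[0,0,0],[0,0,0],[0,0,0]]}'
```

```text
time_s: 23.3
tcp_pos: [0.6102, 0.1401, 0.3575]
eef_rot: [0.0, 0.667, 0.745, 0.0]
ft_force: [-0.1, 0.2, -1.7]
width: 0.11
```

```bash
python3 -m pendant '{"travel":[[0,0,0.001],[0,0,0.0015],[0,0,0.0015],[0,0,0.0015],[0,0,0.0015],[0,0,0.0015],[0,0,0.0015],[0,0,0.0015],[0,0,0.0015],[0,0,0.0015]],"delta_rot":[[0,0,0],[0,0,0],[0,0,0],[0,0,0],[0,0,0],[0,0,0],[0,0,0],[0,0,0],[0,0,0],[0,0,0]]}'
```

```text
time_s: 24.13
tcp_pos: [0.6102, 0.1401, 0.3571]
eef_rot: [-0.0, 0.667, 0.745, -0.0]
ft_force: [-0.4, -1.2, -1.0]
width: 0.11
```

```bash
python3 -m pendant '{"travel":[[0,0,0.001],[0,0,0.0015],[0,0,0.0015],[0,0,0.0015],[0,0,0.0015],[0,0,0.0015],[0,0,0.0015],[0,0,0.0015],[0,0,0.0015],[0,0,0.0015]],"delta_rot":[[0,0,0],[0,0,0],[0,0,0],[0,0,0],[0,0,0],[0,0,0],[0,0,0],[0,0,0],[0,0,0],[0,0,0]]}'
```

```text
time_s: 24.97
tcp_pos: [0.6102, 0.1401, 0.357]
eef_rot: [0.0, 0.667, 0.745, 0.0]
ft_force: [-2.1, -0.9, 4.4]
width: 0.106
```

```bash
python3 -m pendant '{"travel":[[0,0,-0.001],[0,0,-0.001],[0,0,-0.001],[0,0,-0.001],[0,0,-0.001],[0,0,-0.001],[0,0,-0.001],[0,0,-0.001],[0,0,-0.001],[0,0,-0.001]],"delta_rot":[[0,0,0],[0,0,0],[0,0,0],[0,0,0],[0,0,0],[0,0,0],[0,0,0],[0,0,0],[0,0,0],[0,0,0]]}'; python3 -m pendant '{"travel":[[0,0,0],[0,0,0],[0,0,0],[0,0,0],[0,0,0],[0,0,0],[0,0,0],[0,0,0],[0,0,0],[0,0,0]],"delta_rot":[[0,0,0],[0,0,0],[0,0,0],[0,0,0],[0,0,0],[0,0,0],[0,0,0],[0,0,0],[0,0,0],[0,0,0]]}' -0.2
python3 - <<'E'
from h import *
c=cap("wrist");save(c,"w9.png")
E
```

```text
time_s: 25.8
tcp_pos: [0.6103, 0.1401, 0.357]
eef_rot: [0.0, 0.667, 0.745, 0.0]
ft_force: [-1.2, -0.6, 4.3]
width: 0.11
time_s: 26.63
tcp_pos: [0.6102, 0.1401, 0.357]
eef_rot: [0.0, 0.667, 0.745, 0.0]
ft_force: [-0.6, 0.1, -1.1]
width: 0.603
```

View pics/w9.png

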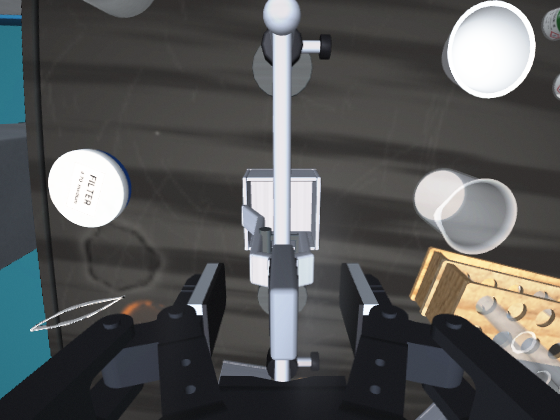

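The fingers are clear on both sides and the hanger hangs straight, with the tab at (284,310). Retreating straight up.

```bash
python3 -m pendant '{"travel":[[0,0,-0.02],[0,0,-0.06],[0,0,-0.11],[0,0,-0.17],[0,0,-0.23],[0,0,-0.28],[0,0,-0.32],[0,0,-0.34],[0,0,-0.35],[0,0,-0.35]],"delta_rot":[[0,0,0],[0,0,0],[0,0,0],[0,0,0],[0,0,0],[0,0,0],[0,0,0],[0,0,0],[0,0,0],[0,0,0]]}'; python3 -m pendant '{"travel":[[0,0,0],[0,0,0],[0,0,0],[0,0,0],[0,0,0],[0,0,0],[0,0,0],[0,0,0],[0,0,0],[0,0,0]],"delta_rot":[[0,0,0],[0,0,0],[0,0,0],[0,0,0],[0,0,0],[0,0,0],[0,0,0],[0,0,0],[0,0,0],[0,0,0]]}'
python3 - <<'E'
from h import *
np.set_printoptions(precision=4,suppress=True)
c=cap("wrist");save(c,"w10.png");P,_=cloud(c)
a=P[(abs(P[:,0]-.61)<.06)&(abs(P[:,1]-.14)<.045)]
t=a[a[:,2]>.19];print("tab top",t.mean(0),t.min(0),t.max(0),len(t))
r=a[(a[:,2]>.075)&(a[:,2]<.09)];print("rim",r.min(0),r.max(0),cv2.minAreaRect(r[:,:2].astype(np.float32)))
c=cap("side");save(c,"s10.png")
i=cv2.imread("pics/s10.png")[120:300,200:380];cv2.imwrite("pics/s10c.png",cv2.resize(i,None,fx=3.2,fy=3.2,interpolation=cv2.INTER_CUBIC))
i=cv2.imread("pics/w10.png")[100:320,170:390];cv2.imwrite("pics/w10c.png",cv2.resize(i,None,fx=2.7,fy=2.7,interpolation=cv2.INTER_CUBIC))
E
```

```text
time_s: 27.52
tcp_pos: [0.6102, 0.1403, 0.463]
eef_rot: [0.0, 0.667, 0.745, 0.001]
ft_force: [0.9, 0.8, -1.0]
width: 0.596
time_s: 28.35
tcp_pos: [0.6102, 0.1401, 0.462]
eef_rot: [0.0, 0.667, 0.745, 0.0]
ft_force: [0.4, 0.2, 0.0]
width: 0.601
tab top [0.6099 0.1488 0.353 ] [0.55   0.1217 0.19  ] [0.67   0.1621 0.3845] 43334
rim [0.579  0.1097 0.0752] [0.64   0.1707 0.0899] ((0.6094481945037842, 0.13988302648067474), (0.05656244978308678, 0.05610021576285362), 6.204178810119629)
```

View pics/s10c.png

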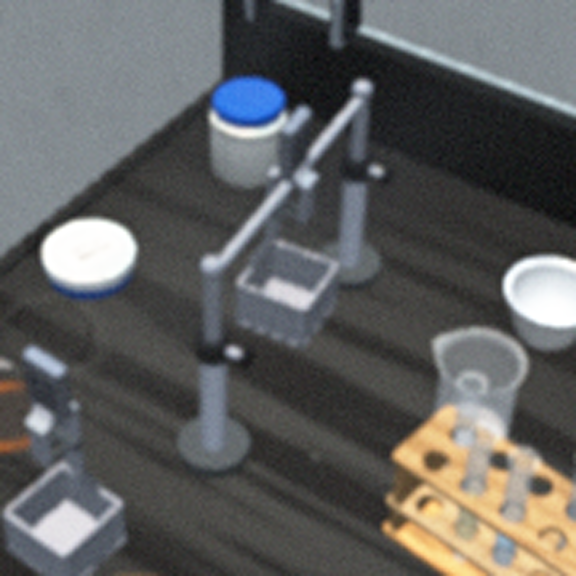

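View pics/w10c.png

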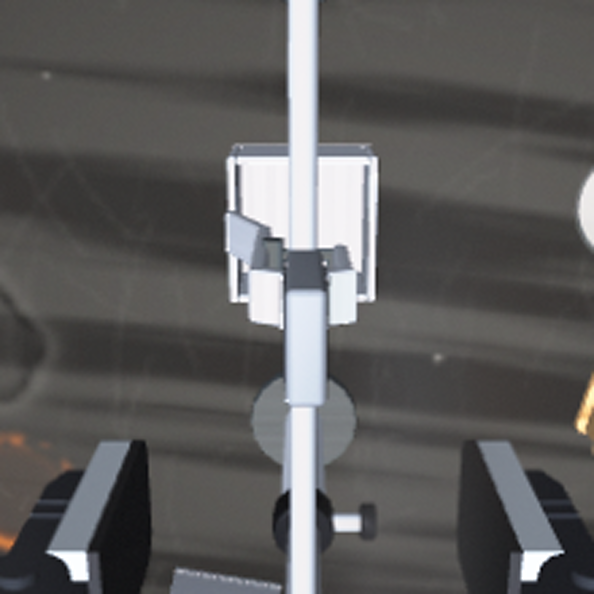

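The hanger hangs upright at the bar's middle, with the rim centre at (0.6094,0.1399) right under the bar. The gripper is well clear and the bystanders have not moved. Handing in.

```bash
python3 -c "
from plant import manip
print(manip.finish_job())"
```

```text
the job is handed in; nothing more can be done
None
```

The hanger nearest the base is hanging from the bar with its gate shut, and I handed the job in at about 28.5 s; the hand-in gave no verdict.

- **Pressing on:** I gripped it by the tab, brought it in nose first and lowered it in small steps. The bar pushed the gate open, and it flicked shut with the tool at about z = 0.3615. The wrist picture then showed the gate level under the bar, and the sideways force had dropped to zero.
- **Tug:** I pulled up to about 11 N beyond the hanger's weight at the last reading, and the gate stayed shut.
- **Letting down:** I lowered it until the roof met the bar, which pressed on it with about 6 N. That put the bar's centre line at about z = 0.171, matching the camera estimate. Then I let go and backed straight up.
- **Last checks:**
  - The basket hangs straight under the bar, at about (0.609, 0.140), and is aligned with it.
  - The force on the tool read near zero.
  - In the last pictures the jar, round box and beaker stood where they started. The bottle was out of that view, but the arm went nowhere near it.
- **Failed or unchecked:** My numeric check of the tab's top also caught the gripper fingers, so I ignored it and judged by the basket rim and the pictures. I didn't take a separate close-up of the gate after letting go.

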